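# Clear the sanding block off the drip tray and stand the blue tin there

### The job

Somebody left the cork sanding block on the blue paint tin's drip tray. First clear the sanding block away into the red crate so that it rests in the bottom of the crate, then stand the blue paint tin upright in the middle of the drip tray you have cleared, without tipping the tin over on the way.

Things in the scene. Friction and masses are not known exactly. Their poses are not given: they have to be found in the camera images.
- block_mid (a point): Sanding block, brown cork with a black rubber underside, 90 x 48 x 36 mm (length x width x height), loose, 80 to 170 g, lying flat on the drip tray's floor at the start. The point is its centre, half-way up; x along its 90 mm length, y across its 48 mm width, z up.
- blue_mid (a point): Blue paint tin: closed upright cylinder with a broad blue band, bare steel edges and a blue lid, 60 mm in diameter and 75 mm tall, loose, 220 to 450 g. It stands on a 4 mm thick cardboard sheet with a red tin and a grey tin of the same size (their centres are at least 100 mm from its centre). The point is its centre, 37.5 mm above its underside; z along its axis, up.
- crate_in (a point): Red plastic crate, open at the top, fixed to the bench, empty: 240 x 170 mm outside, walls 5 mm thick, 80 mm high. The point is the centre of its inner floor, 5 mm above the bench; x along its 240 mm length, y along its 170 mm width, z up.
- tray_in (a point): The drip tray on which the sanding block lies: shallow square tray of dark grey metal, fixed to the bench, 126 x 126 mm outside, rim 3 mm thick and 12 mm high. The point is the centre of its inner floor, 3 mm above the bench; x and y along its sides, z up. (Another such tray further back holds a green tin and is not meant.)

How it is judged:
On the way, in this order (a step that is already met when the one before it is completed fails the run):
1. the sanding block lies in the red crate (x of block_mid in the frame of crate_in between -0.105 and 0.105 m and y of block_mid in the frame of crate_in between -0.075 and 0.075 m and z of block_mid in the frame of crate_in below 0.05 m), for 0.2 s.
2. the blue tin stands in the drip tray (horizontal distance between blue_mid and tray_in below 0.02 m and z of blue_mid in the frame of tray_in below 0.045 m and angle between blue_mid's own z axis and vertical below 0.17 rad), for 0.2 s.
At the end, for the whole second after the job is handed in: The sanding block rests inside the red crate (its centre within the walls and less than 50 mm above the crate's floor); the blue tin stands upright (within 10 degrees) on the floor of the drip tray that the block lay on, its centre within 20 mm of the tray's centre; both are at rest (all of step 1 and all of step 2 and linear speed of each of blue, block below 0.02 m/s); the robot touches nothing.
It fails at once if the blue tin is tipped over (more than 45 degrees) (angle between blue_mid's own z axis and vertical above 0.785 rad).
It also fails if it takes over 64 s, if anything falls off the work surface, if the arm or the gripper's body presses on something with over 40 N, if the wrist force passes 120 N, or if a joint passes its speed limit or range.

### The arm

A 6-joint arm with a two-finger parallel gripper is mounted at the origin on the work surface. World frame = base frame: x ahead of the robot, y to its left, z up, the work surface at z = 0. Lengths are in m, angles in rad, forces in N, time in s.
With the tool pointing down it reaches from about 0.325 to 0.875 m from the base axis. Payload 4.4 kg.
Tool frame: the origin (TCP) lies where the fingers leave the gripper's body, on its centre line; the fingertips stand robot.tip_reach ahead of it and the grasp point (between the pads) lies 54 mm ahead of it (robot.tip_reach is the distance from the TCP to the fingertips, in m); z points along the fingers, y is the line along which they close (so a half turn about z gives the same grasp; the last joint's range is limited). The gripper opens to 85 mm and grips with 20 to 120 N. Pads are 22 mm wide; open, the fingers measure 114 mm over their backs; the gripper's body (76 mm by 85 mm) begins 54 mm behind the grasp point. The pads swing forward as they close: fully open they stand 13 mm farther back than shut.
Start: joints at [-1.488, 0.207, 1.542, -0, 1.393, -0.15], TCP at [0.133, -0.559, 0.304] pointing down, gripper open.
Joint ranges: [-2.73, 2.73], [-0.86, 2.22], [0.23, 2.46], [-1.11, 4.25], [0.08, 2.63], [-2.82, 2.82]. Speed limits (rad/s): [2.79, 2.79, 3.14, 3.14, 3.14, 3.14].

### API

Orientations are given as a unit quaternion [x, y, z, w].
In Python, from cell import robot gives the robot as it stands.
- The arm moves only by the shell command python3 -m inch 'ROWS'. ROWS is JSON, a list that holds one entry, the list of rows, each a list of 7 numbers: the closure in counts, from 0 (fully open) to 255 (shut), then the shift along the tool's x, y, z in mm, then the turn, a rotation vector about the tool's x, y, z in rad. In form: [[[gripper, tx, ty, tz, rx, ry, rz], ...]]. A call has 1 to 10 rows; each row shifts and turns the commanded pose from where the row before left it, along the tool's axes as they then stand; what a row does not reach is not made up. A row lasts 1/10 s, in which the tool goes at most 50 mm and 8.59 degrees, less where a joint would pass 70% of its speed; a pose out of reach is approached as far as the arm can. A call with a gripper value outside its range is refused whole. The fingers move at their own pace and stop on an object; the grip force is fixed at half the most. Time passes only in rows, so rows that do not move let the fingers close. It gives the time, the measured TCP pose, the force, the opening and the grip force at its end, in the units of the state.
- robot.get_state(): the state, without advancing time (a new reading comes with each control period).
- robot.grab_frame(name): name is "side" or "top" or "wrist"; returns the picture (420x560x3 uint8, blue, green, red); there is no depth.
- robot.calibration(name): a dict with "intrinsics" (3x3 intrinsics, pixels), "R" (3x3) and "t" (3): a world point X has camera coordinates R X + t; the wrist camera has in their place "tool_from_camera" (4x4, takes a point from camera to tool coordinates, whose origin is the TCP and whose axes are the flange's). Camera axes: x right, y down, z forward; pixel columns grow to the right and rows downward; lengths in m; the calibration is good to about 2 mm. A picture is of the moment at which its call begins: read the wrist's pose just before it. calibration takes no time and is no camera call.
- robot.finish_job(): hands the job in; it is judged then, once.
Trained networks look in the newest picture that a camera, given by its name, has taken for a name from the list of things; names that differ only in an ending like _2 or _b are one class to them, and where a whole thing is asked for, a point or a joint stands for the part that bears it (a point fixed in the world has none). Each returns a list of dicts, best first, with "conf" (0 to 1); they miss things now and then, are a little off and sometimes report something else, mostly with a low value. They report only what shows in the picture. A call takes as long as a camera call.
- robot.boxes_of(camera, label): "location" ([x, y, z] in m, in world coordinates, good to about 4 mm: the middle of the surface that is visible of it).
The state is a dict: "time_s": time; "q": joint angles; "qvel": joint speeds; "effort": joint torques, N m; "eef_pos": TCP position; "orientation": TCP orientation; "wrist_force": force on the tool from outside, world axes, zero at the start; "ft_torque": the same for the moment, N m; "gripper_width": finger opening in m; "gripper_force": force on a finger pad.
Only numpy, scipy, OpenCV 4.12 (cv2) and the standard library are available. Lean on these libraries where they do the work, as an engineer would, in place of code of your own. Each camera call takes 0.05 s, during which the arm holds its last target. There are 200 camera calls.

## Working session

There is one attempt and no reset: what is moved stays moved. The work goes in short steps, Python scripts to look and compute and a shell command to move; the robot and the scene stay as the last step left them, time stands still between calls to the robot, and variables do not carry over. Pictures are saved under pics/ and viewed, at most 10 in all, crops included, and the job is handed in when it is done.

```bash
mkdir -p pics; ls; python3 - <<'E'
from cell import robot
import cv2, numpy as np
s=robot.get_state(); print(s['time_s'],s['eef_pos'],s['orientation'],s['gripper_width'],robot.tip_reach)
ims=[robot.grab_frame(n) for n in ('top','side')]
cv2.imwrite('pics/a.png',ims[0]); cv2.imwrite('pics/b.png',ims[1])
for c in('top','side'):
  for l in ('block_mid','blue_mid','crate_in','tray_in'):
    try: print(c,l,[(np.round(d['location'],3).tolist(),round(d['conf'],2)) for d in robot.boxes_of(c,l)[:3]])
    except Exception as e: print(c,l,e)
E
```

```text
pics
0.0 [ 0.13260199 -0.55888356  0.30269423] [ 9.93234448e-01  1.16120546e-01  4.70616693e-05 -1.16088581e-03] 0.08550123322842813 0.0726
top block_mid [([0.534, 0.31, 0.038], 0.75)]
top blue_mid [([0.438, -0.222, 0.081], 0.64)]
top crate_in [([0.529, 0.019, 0.005], 0.6)]
top tray_in [([0.528, 0.311, -0.0], 0.64)]
side block_mid [([0.534, 0.295, 0.04], 0.76)]
side blue_mid [([0.433, -0.254, 0.073], 0.77)]
side crate_in [([0.526, 0.038, 0.023], 0.79)]
side tray_in [([0.529, 0.296, 0.004], 0.76)]
```

View pics/a.png

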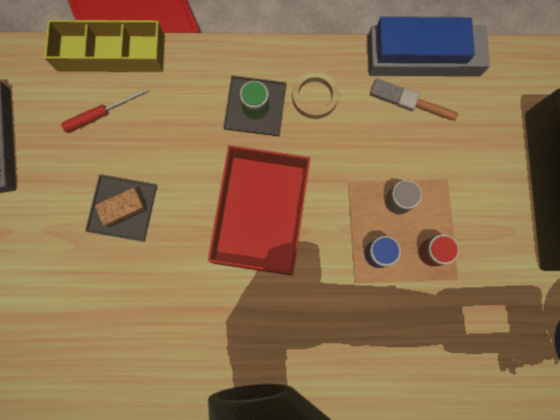

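View pics/b.png

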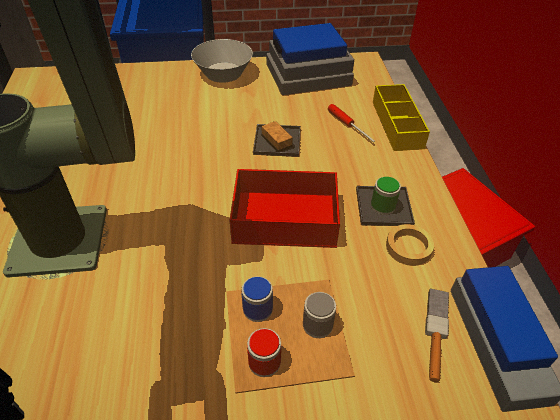

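The top view shows the block at about (120,206) on its tray (122,208), the crate at (262,208), and the blue tin's lid at (385,250). The side view agrees. Next I back-project these pixels.

```bash
cat > h.py <<'E'
import numpy as np, cv2
from cell import robot
from scipy.spatial.transform import Rotation as Rn
def cam(c,s=None):
    k=robot.calibration(c); K=np.array(k['intrinsics'])
    if c!='wrist':
        R=np.array(k['R']); return K,R.T,-R.T@np.array(k['t'])
    T=np.array(k['tool_from_camera']); Rw=Rn.from_quat(s['orientation']).as_matrix()
    return K,Rw@T[:3,:3],Rw@T[:3,3]+np.array(s['eef_pos'])
def px(c,uv,z,s=None):
    K,R,o=cam(c,s); d=R@np.linalg.inv(K)@np.array([uv[0],uv[1],1.]); return o+d*(z-o[2])/d[2]
def rect(im,mask,c,z,s=None,show=None):
    n,l,st,ce=cv2.connectedComponentsWithStats(mask.astype(np.uint8))
    i=1+np.argmax(st[1:,4]); cn=cv2.findContours((l==i).astype(np.uint8),0,2)[0][0][:,0]
    P=np.array([px(c,p,z,s)[:2] for p in cn],np.float32)
    return cv2.minAreaRect(P*1000), ce[i]
E
python3 - <<'E'
from h import *
im=cv2.imread('pics/a.png'); hsv=cv2.cvtColor(im,cv2.COLOR_BGR2HSV); H,S,V=[hsv[...,i].astype(int) for i in range(3)]
def win(m,x0,x1,y0,y1): w=np.zeros_like(m); w[y0:y1,x0:x1]=m[y0:y1,x0:x1]; return w
print('block',rect(im,win((S>90)&(H<20),98,146,186,226),'top',.039))
t=win(V<75,82,162,170,245); t=cv2.morphologyEx(t.astype(np.uint8),cv2.MORPH_CLOSE,np.ones((25,25)))
print('tray',rect(im,t,'top',.012))
print('blue',rect(im,win((H>105)&(H<130)&(S>120),365,405,230,268),'top',.079))
print('crate',rect(im,win(((H<5)|(H>174))&(S>150),200,315,140,280),'top',.08))
for n,uv,z in(('blue',(385,250.5),.079),('block',(120,206),.039),('tray',(122,208),.012)): print(n,px('top',uv,z))
print('crate corners', [px('top',p,.08)[:2].round(3).tolist() for p in((230,148),(309,155),(293,272),(210,264))])
for p in((96,205),(137,188),(145,204),(104,224)): print(px('top',p,.039)[:2].round(3))
print(cam('top')[2])
E
```

```text
block (((533.3836669921875, 303.206298828125), (56.785560607910156, 97.03182983398438), 25.31659507751465), array([120.72674419, 206.7923588 ]))
tray (((537.0967407226562, 310.2001953125), (125.240234375, 120.85130310058594), 79.72626495361328), array([124.97905759, 213.21832461]))
blue (((437.2787170410156, -235.62112426757812), (45.86703109741211, 45.427955627441406), 89.8094253540039), array([385.48775056, 250.49665924]))
crate (((522.0189819335938, 12.932327270507812), (166.7952423095703, 238.51992797851562), 81.18072509765625), array([260.67882782, 213.65340708]))
blue [ 0.43718134 -0.23464225  0.079     ]
block [0.5348069  0.30428159 0.039     ]
tray [0.53556626 0.30914571 0.012     ]
crate corners [[0.647, 0.074], [0.632, -0.087], [0.396, -0.053], [0.412, 0.109]]
[0.537 0.354]
[0.573 0.271]
[0.539 0.253]
[0.497 0.335]
[ 0.35749961 -0.02032202  0.97576327]
```

```bash
python3 -m inch '[[[0,37,-24.5,0,0,0,0],[0,37,-24.5,0,0,0,0],[0,37,-24.5,0,0,0,0],[0,37,-24.5,0,0,0,0],[0,37,-24.5,0,0,0,0],[0,37,-24.5,0,0,0,0],[0,37,-24.5,0,0,0,0],[0,37,-24.5,0,0,0,0],[0,37,-24.5,0,0,0,0],[0,37,-24.5,0,0,0,0]]]'
python3 -m inch '[[[0,0,0,0,0,0,0],[0,0,0,0,0,0,0],[0,0,0,0,0,0,0]]]'
python3 - <<'E'
from h import *
s=robot.get_state(); im=robot.grab_frame('wrist'); cv2.imwrite('pics/c.png',im); print(s['eef_pos'],s['orientation'])
import json; json.dump({k:list(map(float,s[k])) for k in('eef_pos','orientation')},open('c.json','w'))
print(robot.boxes_of('wrist','blue_mid'))
E
```

```text
time_s: 1.5
eef_pos: [0.4372, -0.2343, 0.3043]
orientation: [0.993, 0.116, 0.0, 0.0]
wrist_force: [-0.5, -0.6, 0.5]
gripper_width: 0.0853
gripper_force: 0.0
time_s: 1.8
eef_pos: [0.4357, -0.2363, 0.3039]
orientation: [0.993, 0.116, -0.0, 0.0]
wrist_force: [0.4, -0.3, -0.4]
gripper_width: 0.0855
gripper_force: 0.0
[ 0.4356902  -0.23629767  0.30385206] [ 9.93270006e-01  1.15821490e-01 -2.29785857e-04  1.58793940e-04]
[{'location': [0.4462, -0.2337, 0.0785], 'conf': 0.59}]
```

View pics/c.png

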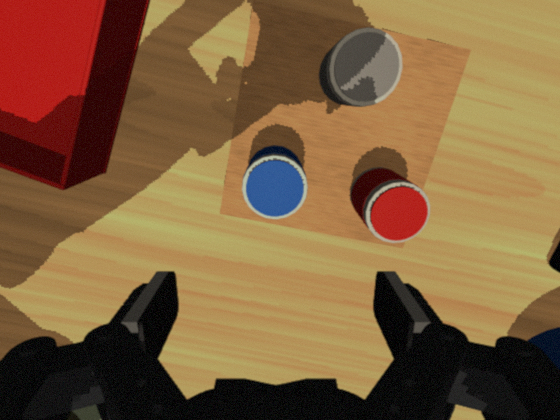

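The wrist view puts the blue lid at (275,186), the red lid at (397,211) and the grey lid at (366,66).

```bash
python3 - <<'E'
from h import *; import json
s=json.load(open('c.json')); im=cv2.imread('pics/c.png')
for n,p in(('blue',(275,186)),('red',(397,211)),('grey',(366,66))): print(n,px('wrist',p,.079,s).round(4))
E
python3 -m inch '[[[0,20,-46,0,0,0,0],[0,20,-46,0,0,0,0],[0,20,-46,0,0,0,0],[0,20,-46,0,0,0,0],[0,20,-46,0,0,0,0],[0,20,-46,0,0,0,0],[0,20,-46,0,0,0,0],[0,20,-46,0,0,0,0],[0,20,-46,0,0,0,0],[0,20,-46,0,0,0,0]]]'
python3 -m inch '[[[0,18,-41,0,0,0,0],[0,0,0,0,0,0,-0.148],[0,0,0,0,0,0,-0.148],[0,0,0,0,0,0,-0.148],[0,0,0,0,0,0,-0.148],[0,0,0,0,0,0,-0.148],[0,0,0,0,0,0,-0.148],[0,0,0,0,0,0,-0.148],[0,0,0,0,0,0,-0.148],[0,0,0,0,0,0,-0.148]]]'
python3 -m inch '[[[0,0,0,0,0,0,-0.148],[0,0,0,0,0,0,-0.148],[0,0,0,0,0,0,-0.148],[0,0,0,40,0,0,0],[0,0,0,40,0,0,0],[0,0,0,0,0,0,0],[0,0,0,0,0,0,0],[0,0,0,0,0,0,0]]]'
python3 - <<'E'
from h import *
s=robot.get_state(); im=robot.grab_frame('wrist'); cv2.imwrite('pics/d.png',im); print(s['eef_pos'],s['orientation'])
import json; json.dump({k:list(map(float,s[k])) for k in('eef_pos','orientation')},open('d.json','w'))
E
```

```text
blue [ 0.4396 -0.2354  0.079 ]
red [ 0.4423 -0.3497  0.079 ]
grey [ 0.5532 -0.2839  0.079 ]
time_s: 2.9
eef_pos: [0.525, 0.257, 0.304]
orientation: [0.993, 0.115, 0.0, 0.0]
wrist_force: [1.3, -0.1, -0.3]
gripper_width: 0.0848
gripper_force: 0.0
time_s: 3.9
eef_pos: [0.5332, 0.2988, 0.3038]
orientation: [0.708, 0.706, -0.0, -0.0]
wrist_force: [0.0, -0.8, -0.2]
gripper_width: 0.0856
gripper_force: 0.0
time_s: 4.7
eef_pos: [0.5342, 0.3004, 0.2266]
orientation: [0.537, 0.844, 0.002, 0.001]
wrist_force: [0.7, -0.6, 1.6]
gripper_width: 0.0856
gripper_force: 0.0
[0.53415441 0.30040982 0.22655146] [0.53703632 0.8435562  0.00178691 0.0013165 ]
```

View pics/d.png

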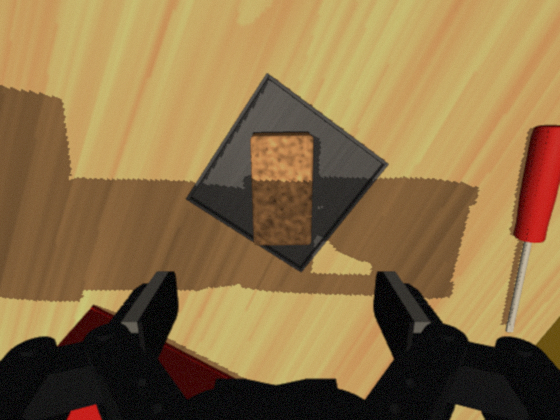

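The block spans x 251–313 and y 132–244, well aligned with the fingers. The tray corners are at (268,75), (386,164), (302,270) and (188,198).

```bash
python3 - <<'E'
from h import *; import json
s=json.load(open('d.json')); R=Rn.from_quat(s['orientation']).as_matrix()
b=np.array([px('wrist',p,.039,s) for p in((251,132),(313,132),(313,244),(254,244))])
t=np.array([px('wrist',p,.012,s) for p in((268,75),(386,164),(302,270),(188,198))])
for n,q in(('block',b),('tray',t)): print(n,q.mean(0).round(4),np.linalg.norm(q-np.roll(q,1,0),axis=1).round(3))
print('tool delta mm to block', (R.T@(b.mean(0)-s['eef_pos'])*1000).round(1))
print('tin delta t-b')
E
```

```text
block [0.5357 0.3118 0.039 ] [0.091 0.046 0.091 0.049]
tray [0.5382 0.3145 0.012 ] [0.123 0.122 0.122 0.123]
tool delta mm to block [  9.7   5.4 187.6]
tin delta t-b
```

```bash

python3 -m inch '[[[0,8,5,0,0,0,0],[0,0,0,30,0,0,0],[0,0,0,30,0,0,0],[0,0,0,30,0,0,0],[0,0,0,20,0,0,0],[0,0,0,16,0,0,0],[0,0,0,16,0,0,0],[0,0,0,0,0,0,0],[0,0,0,0,0,0,0]]]'
python3 -m inch '[[[255,0,0,0,0,0,0],[255,0,0,0,0,0,0],[255,0,0,0,0,0,0],[255,0,0,0,0,0,0],[255,0,0,0,0,0,0],[255,0,0,0,0,0,0],[255,0,0,0,0,0,0],[255,0,0,0,0,0,0]]]'
python3 -m inch '[[[255,0,0,-20,0,0,0],[255,0,0,-30,0,0,0],[255,0,0,-40,0,0,0],[255,0,0,-40,0,0,0],[255,0,0,-20,0,0,0],[255,0,0,0,0,0,0],[255,0,0,0,0,0,0]]]'
```

```text
time_s: 5.65
eef_pos: [0.534, 0.3102, 0.0823]
orientation: [0.537, 0.844, 0.0, 0.0]
wrist_force: [0.3, 0.4, 0.0]
gripper_width: 0.0854
gripper_force: 0.0
time_s: 6.45
eef_pos: [0.5347, 0.3102, 0.0834]
orientation: [0.537, 0.844, 0.001, 0.001]
wrist_force: [0.8, -0.1, 6.1]
gripper_width: 0.0472
gripper_force: 64.5
time_s: 7.15
eef_pos: [0.5328, 0.3095, 0.2308]
orientation: [0.537, 0.844, -0.001, -0.001]
wrist_force: [0.8, -0.4, -1.0]
gripper_width: 0.0468
gripper_force: 63.9
```

```bash

python3 -m inch '[[[255,-26.5,-13.6,0,0,0,0],[255,-26.5,-13.6,0,0,0,0],[255,-26.5,-13.6,0,0,0,0],[255,-26.5,-13.6,0,0,0,0],[255,-26.5,-13.6,0,0,0,0],[255,-26.5,-13.6,0,0,0,0],[255,-26.5,-13.6,0,0,0,0],[255,-26.5,-13.6,0,0,0,0],[255,-26.5,-13.6,0,0,0,0],[255,-26.5,-13.6,0,0,0,0]]]'
python3 -m inch '[[[255,0,0,0,0,0,0],[255,0,0,40,0,0,0],[255,0,0,40,0,0,0],[255,0,0,25,0,0,0],[255,0,0,20,0,0,0],[255,0,0,15,0,0,0],[255,0,0,0,0,0,0],[255,0,0,0,0,0,0]]]'

```

```text
time_s: 8.15
eef_pos: [0.5206, 0.0112, 0.2285]
orientation: [0.537, 0.844, -0.001, -0.003]
wrist_force: [0.8, 0.3, -1.6]
gripper_width: 0.047
gripper_force: 63.9
time_s: 8.95
eef_pos: [0.5215, 0.0128, 0.0905]
orientation: [0.536, 0.844, -0.001, -0.002]
wrist_force: [0.5, 0.1, -0.5]
gripper_width: 0.0471
gripper_force: 64.0
```

```bash
python3 - <<'E'
from h import *
im=robot.grab_frame('side'); cv2.imwrite('pics/e.png',cv2.resize(im[100:280,180:420],None,fx=2.5,fy=2.5))
E
```

```text
(no output)
```

View pics/e.png

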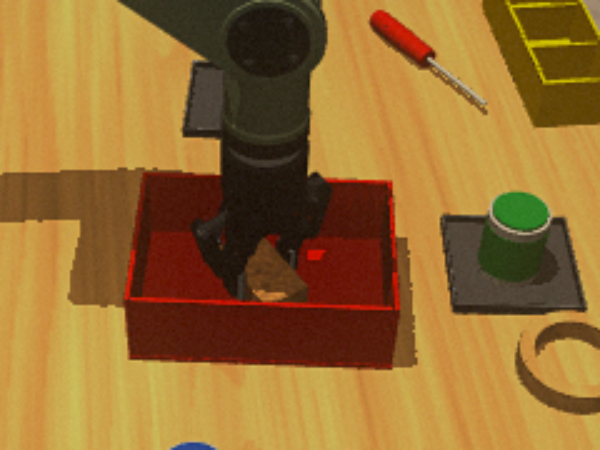

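The block, at about (270,275) in the crop, is in the fingers just above the crate floor. Now I release it, lift and go over the blue tin.

```bash

python3 -m inch '[[[0,0,0,0,0,0,0],[0,0,0,0,0,0,0],[0,0,0,0,0,0,0],[0,0,0,0,0,0,0],[0,0,0,0,0,0,0],[0,0,0,-20,0,0,0],[0,0,0,-40,0,0,0],[0,0,0,-50,0,0,0],[0,0,0,-40,0,0,0]]]'
python3 -m inch '[[[0,-19,-18,0,0,0,0],[0,-19,-18,0,0,0,0],[0,-19,-18,0,0,0,0],[0,-19,-18,0,0,0,0],[0,-19,-18,0,0,0,0],[0,-19,-18,0,0,0,0],[0,-19,-18,0,0,0,0],[0,-19,-18,0,0,0,0],[0,-19,-18,0,0,0,0],[0,-19,-18,0,0,0,0]]]'
python3 -m inch '[[[0,0,0,0,0,0,0],[0,0,0,0,0,0,0],[0,0,0,0,0,0,0]]]'
python3 - <<'E'
from h import *
s=robot.get_state(); im=robot.grab_frame('wrist'); R=Rn.from_quat(s['orientation']).as_matrix(); print(s['eef_pos'],s['orientation'])
hsv=cv2.cvtColor(im,cv2.COLOR_BGR2HSV); m=(hsv[...,0]>103)&(hsv[...,0]<130)&(hsv[...,1]>120)&(hsv[...,2]>90); m[270:]=0
(c,sz,a),ce=rect(im,m,'wrist',.079,s); print(c,sz,ce)
cv2.imwrite('pics/f.png',im)
t=robot.grab_frame('top')[100:310,60:480]
cv2.imwrite('pics/g.png',np.hstack([im,cv2.resize(t,(560,280))[:,:240] if 0 else np.zeros((420,0,3),np.uint8)])); cv2.imwrite('pics/t.png',t)
E
```

```text
time_s: 9.9
eef_pos: [0.523, 0.0121, 0.2444]
orientation: [0.537, 0.844, 0.0, 0.001]
wrist_force: [1.2, 0.5, 0.7]
gripper_width: 0.0855
gripper_force: 0.0
time_s: 10.9
eef_pos: [0.4398, -0.2372, 0.242]
orientation: [0.537, 0.844, 0.0, 0.0]
wrist_force: [0.4, 0.3, 0.6]
gripper_width: 0.0851
gripper_force: 0.0
time_s: 11.2
eef_pos: [0.4404, -0.2355, 0.2417]
orientation: [0.536, 0.844, 0.0, -0.0]
wrist_force: [-0.7, -0.5, 0.7]
gripper_width: 0.0854
gripper_force: 0.0
[ 0.44038263 -0.23547051  0.2417159 ] [ 5.36380868e-01  8.43975955e-01  2.65600794e-04 -2.84144444e-04]
(433.7603759765625, -226.48178100585938) (50.14817428588867, 32.695472717285156) [271.96958175 198.98690325]
```

View pics/f.png

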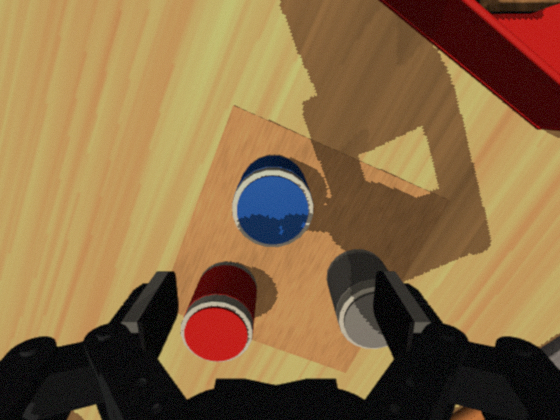

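View pics/t.png

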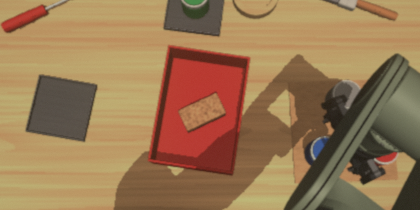

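The crop shows the block lying in the crate at about (202,112) and the tray empty, with corners at about (43,75), (97,85), (82,140) and (27,130). The wrist view has the blue lid at (273,208).

```bash
python3 - <<'E'
from h import *
s=robot.get_state(); R=Rn.from_quat(s['orientation']).as_matrix()
q=np.array([px('wrist',p,.079,s) for p in((273,208),(233,208),(313,208),(273,169),(273,247))]); print(q.round(4),np.linalg.norm(q[1]-q[2]))
print((R.T@(q[0]-s['eef_pos'])*1000).round(1))
print(np.mean([px('top',(x+60,y+100),.012) for x,y in((43,75),(97,85),(82,140),(27,130))],0))
E
```

```text
[[ 0.4371 -0.2329  0.079 ]
 [ 0.4109 -0.2452  0.079 ]
 [ 0.4632 -0.2206  0.079 ]
 [ 0.425  -0.2071  0.079 ]
 [ 0.4501 -0.2608  0.079 ]] 0.057785321499639955
[  3.5  -2.2 162.8]
[0.5372995  0.30858857 0.012     ]
```

```bash

python3 -m inch '[[[0,3,-2,0,0,0,0],[0,0,0,40,0,0,0],[0,0,0,30,0,0,0],[0,0,0,25,0,0,0],[0,0,0,20,0,0,0],[0,0,0,12,0,0,0],[0,0,0,10,0,0,0],[0,0,0,0,0,0,0],[0,0,0,0,0,0,0]]]'
python3 -m inch '[[[255,0,0,0,0,0,0],[255,0,0,0,0,0,0],[255,0,0,0,0,0,0],[255,0,0,0,0,0,0],[255,0,0,0,0,0,0],[255,0,0,0,0,0,0],[255,0,0,0,0,0,0],[255,0,0,0,0,0,0]]]'
python3 -m inch '[[[255,0,0,-15,0,0,0],[255,0,0,-25,0,0,0],[255,0,0,-40,0,0,0],[255,0,0,-40,0,0,0],[255,0,0,-20,0,0,0],[255,0,0,0,0,0,0],[255,0,0,0,0,0,0]]]'
```

```text
time_s: 12.2
eef_pos: [0.4377, -0.2346, 0.1055]
orientation: [0.537, 0.844, -0.0, 0.001]
wrist_force: [0.5, 0.1, 0.8]
gripper_width: 0.0853
gripper_force: 0.0
time_s: 13.0
eef_pos: [0.438, -0.2351, 0.1062]
orientation: [0.537, 0.844, -0.0, 0.001]
wrist_force: [-1.1, -0.4, 5.9]
gripper_width: 0.0579
gripper_force: 64.3
time_s: 13.7
eef_pos: [0.4366, -0.2338, 0.2437]
orientation: [0.537, 0.844, 0.0, -0.001]
wrist_force: [-0.5, 0.4, -4.3]
gripper_width: 0.0578
gripper_force: 65.2
```

```bash

python3 -m inch '[[[255,15,11,0,0,0,0],[255,32,23,0,0,0,0],[255,32,23,0,0,0,0],[255,32,23,0,0,0,0],[255,32,23,0,0,0,0],[255,32,23,0,0,0,0],[255,32,23,0,0,0,0],[255,32,23,0,0,0,0],[255,32,23,0,0,0,0],[255,32,23,0,0,0,0]]]'
python3 -m inch '[[[255,32,23,0,0,0,0],[255,32,23,0,0,0,0],[255,32,23,0,0,0,0],[255,32,22,0,0,0,0],[255,20,13,0,0,0,0],[255,0,0,0,0,0,0],[255,0,0,0,0,0,0],[255,0,0,0,0,0,0]]]'
python3 - <<'E'
from h import *
s=robot.get_state(); im=robot.grab_frame('wrist'); cv2.imwrite('pics/i.png',im); print(s['eef_pos'],s['orientation'])
R=Rn.from_quat(s['orientation']).as_matrix()
for t in ((.537,.3086,.1),(.538,.3145,.1)): print((R.T@(np.array(t)-s['eef_pos'])*1000).round(1))
E
```

```text
time_s: 14.7
eef_pos: [0.5043, 0.1339, 0.2414]
orientation: [0.537, 0.844, -0.002, -0.002]
wrist_force: [0.9, 0.1, -4.2]
gripper_width: 0.0579
gripper_force: 65.3
time_s: 15.5
eef_pos: [0.5366, 0.3094, 0.2426]
orientation: [0.537, 0.844, -0.002, -0.001]
wrist_force: [0.4, 0.3, -2.8]
gripper_width: 0.0582
gripper_force: 65.6
[0.53660412 0.30935486 0.24258079] [ 0.53691434  0.8436338  -0.00194836 -0.00109703]
[ -0.8   0.7 142.6]
[  4.1   4.1 142.6]
```

View pics/i.png

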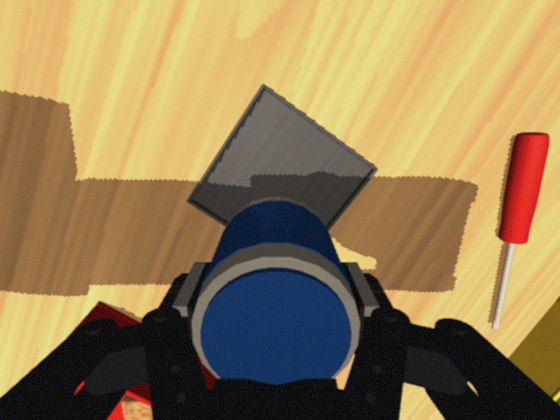

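The tin is held upright, with its lid at (276,340) in the wrist view. The tray lies below it, with corners at (264,86), (376,168) and (190,200).

```bash

python3 -m inch '[[[255,2,2,0,0,0,0],[255,0,0,35,0,0,0],[255,0,0,35,0,0,0],[255,0,0,25,0,0,0],[255,0,0,20,0,0,0],[255,0,0,12,0,0,0],[255,0,0,7,0,0,0],[255,0,0,2,0,0,0],[255,0,0,0,0,0,0],[255,0,0,0,0,0,0]]]'
```

```text
time_s: 16.55
eef_pos: [0.5395, 0.3136, 0.1103]
orientation: [0.537, 0.844, 0.001, 0.001]
wrist_force: [0.5, 0.5, -3.1]
gripper_width: 0.0582
gripper_force: 65.7
```

```bash

python3 -m inch '[[[255,0,0,2,0,0,0],[255,0,0,0,0,0,0],[255,0,0,2,0,0,0],[255,0,0,0,0,0,0],[255,0,0,0,0,0,0]]]'
```

```text
time_s: 17.05
eef_pos: [0.5389, 0.3136, 0.1053]
orientation: [0.537, 0.844, 0.0, 0.0]
wrist_force: [0.1, 0.7, -1.2]
gripper_width: 0.0581
gripper_force: 65.8
```

Force shows the tin starting to bear on the floor, so I release it and retreat straight up.

```bash

python3 -m inch '[[[0,0,0,0,0,0,0],[0,0,0,0,0,0,0],[0,0,0,0,0,0,0],[0,0,0,0,0,0,0],[0,0,0,0,0,0,0],[0,0,0,-20,0,0,0],[0,0,0,-40,0,0,0],[0,0,0,-50,0,0,0],[0,0,0,-40,0,0,0],[0,0,0,0,0,0,0]]]'
python3 -m inch '[[[0,-40,0,0,0,0,0],[0,-40,0,0,0,0,0],[0,0,0,0,0,0,0],[0,0,0,0,0,0,0],[0,0,0,0,0,0,0]]]'
python3 - <<'E'
from h import *
s=robot.get_state(); im=robot.grab_frame('wrist'); cv2.imwrite('pics/j.png',im); print(s['eef_pos'],s['orientation'])
import json; json.dump({k:list(map(float,s[k])) for k in('eef_pos','orientation')},open('j.json','w'))
E
```

```text
time_s: 18.05
eef_pos: [0.5423, 0.3149, 0.2637]
orientation: [0.537, 0.844, 0.006, 0.005]
wrist_force: [0.8, -0.2, 0.7]
gripper_width: 0.0853
gripper_force: 0.0
time_s: 18.55
eef_pos: [0.5719, 0.2413, 0.2543]
orientation: [0.536, 0.844, -0.0, -0.001]
wrist_force: [-0.3, -0.8, 0.2]
gripper_width: 0.0853
gripper_force: 0.0
[0.57191932 0.24130341 0.25425408] [ 5.36477165e-01  8.43914583e-01 -2.43552379e-04 -6.07825530e-04]
```

View pics/j.png

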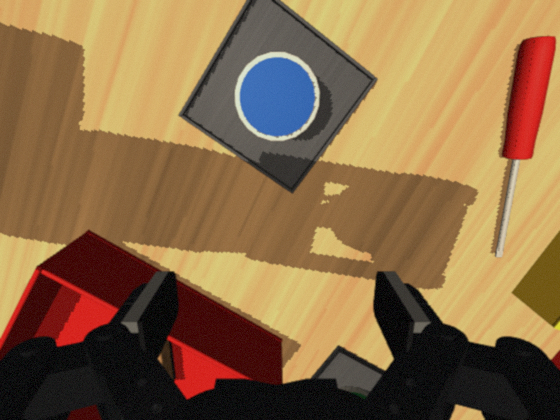

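The tin stands upright in the tray with its lid at (277,96). The tray corners at (376,79) and (181,115) have their midpoint at (278,97).

```bash
python3 - <<'E'
from h import *; import json
s=json.load(open('j.json'))
a=px('wrist',(277,96),.078,s); b=(px('wrist',(376,79),.012,s)+px('wrist',(181,115),.012,s))/2
d=np.linalg.norm((a-b)[:2]); print(a,b,d)
if d<.012: print(robot.finish_job())
E
```

```text
[0.53814538 0.31447815 0.078     ] [0.53843939 0.31409092 0.012     ] 0.00048620117848295516
the job is handed in; nothing more can be done
None
```

The job is handed in: the sanding block is in the red crate, and the blue tin stands upright in the cleared drip tray, about 0.5 mm from its centre by my last wrist-camera measurement. It took about 19 s of the 64 s allowed; the judge's verdict was not shown to me.

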